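# Seat-check the medal blanks, then start the marker

## Robot

A 6-joint arm with a two-finger parallel gripper is mounted at the origin on the work surface. World frame = base frame: x ahead of the robot, y to its left, z up, the work surface at z = 0. Lengths are in m, angles in rad, forces in N, time in s.
With the tool pointing down it reaches from about 0.35 to 0.975 m from the base axis. Payload 4.9 kg.
Tool frame: the origin (TCP) lies on the centre line of the jaws, within the pads' length; the fingertips stand 8 mm ahead of it and the grasp point (between the pads) lies 11 mm behind it; z points along the fingers, y is the line along which they close (so a half turn about z gives the same grasp; the last joint's range is limited). The gripper opens to 85 mm and grips with 20 to 120 N. Pads are 22 mm wide; open, the fingers measure 114 mm over their backs; the gripper's body (76 mm by 85 mm) begins 54 mm behind the grasp point. The pads swing forward as they close: fully open they stand 13 mm farther back than shut.
Start: joints at [-1.407, 0.053, 1.613, -0, 1.476, -0.119], TCP at [0.174, -0.6, 0.239] pointing down, gripper open.
Joint ranges: [-3.01, 3.01], [-1.01, 2.22], [0.06, 2.58], [-1.02, 4.17], [0.09, 2.62], [-3.14, 3.14]. Speed limits (rad/s): [2.57, 2.57, 3.14, 3.14, 3.14, 3.14].

## Interface

Orientations are given as a 3x3 rotation matrix whose columns are the frame's x, y, z axes.
In Python, from station import manip gives the robot as it stands.
- The arm moves only by the tool run_rows, called after ">>>" by a JSON object that holds its "name" and its "arguments". Schema: {"type":"object","properties":{"motion":{"type":"array","items":{"type":"array","items":{"type":"number"},"minItems":7,"maxItems":7},"minItems":1,"maxItems":12},"force":{"type":"number"},"only":{"type":"string"},"quiet":{"type":"boolean"},"lines":{"type":"string"}},"required":["motion"],"additionalProperties":false}. motion is a list of rows, 1 to 12 of them, each of 7 numbers: the finger opening in m, then dx, dy, dz in shares of the most that a row can go, 1 being 50 mm, then a rotation vector rx, ry, rz in fractions of the full range, 1 being 2 rad; each row shifts and turns the commanded pose from where the row before left it, along the tool's axes as they then stand; what a row does not reach is not made up. A row lasts 1/10 s, in which the tool goes at most 0.05 m and 0.15 rad, less where a joint would pass 70% of its speed; a pose out of reach is approached as far as the arm can. The fingers move at their own pace and stop on an object; force is the grip in N (left out, the last holds). Time passes only in rows, so rows that do not move let the fingers close. The tool returns the time, the measured TCP pose, the force, the opening and the grip force at its end. only (a regular expression) keeps the lines of the reply that match it, lines (a string "A,B") keeps lines A to B, and quiet returns only ok. Input that does not fit is refused with a message, and nothing moves.
- manip.get_state(): the state, without advancing time (a new reading comes with each control period).
- manip.snapshot(name): name is "scene" or "top" or "wrist"; returns the picture (480x640x3 uint8, blue, green, red); there is no depth.
- manip.camera_info(name): a dict with "K" (3x3 intrinsics, pixels), "D" ([k1, k2, p1, p2, k3] as OpenCV has them; the pictures are not rectified), "origin" and "attitude" of the camera in the world. Camera axes: x right, y down, z forward; pixel columns grow to the right and rows downward; lengths in m; the calibration is good to about 2 mm. A picture is of the moment at which its call begins: read the wrist's pose just before it. camera_info takes no time and is no camera call; for the wrist camera it gives the pose at the moment of the call.
- manip.sign_off(): hands the job in; it is judged then, once.
The state is a dict: "clock": time; "qpos": joint angles; "dq": joint speeds; "effort": joint torques, N m; "eef_pos": TCP position; "tcp_rot": TCP orientation; "contact_force": force on the tool from outside, world axes, zero at the start; "ft_torque": the same for the moment, N m; "finger_gap": finger opening in m; "gripper_force": force on a finger pad.
Only numpy, scipy, OpenCV 4.12 (cv2) and the standard library are available. Lean on these libraries where they do the work, as an engineer would, in place of code of your own. Each camera call takes 0.05 s, during which the arm holds its last target. There are 200 camera calls.

## Task

Before marking, check that the medal blanks are seated: with the fingertips press lightly down on the oval blank until its sprung nest clearly sinks and let it come back up, then do the same to the round blank, then to the square blank, and only then lightly push in the long bar key on the grey control box, all the way, to start the marker (it stays in). Leave the blanks lying in their nests (nothing is picked up or pushed aside), leave the box's square and round keys alone, and do not disturb the other things on the bench.

Things in the scene. Friction and masses are not known exactly. Their poses are not given: they have to be found in the camera images.
- oval_blank: the oval medal blank: oval (ellipse), 62 mm along its x by 36 mm along its y, 6 mm thick, plain brass, about 80 g, loose and flat on the platen of a sprung nest between four pins 3 mm tall. Origin at the centre of its underside, z up; its top face is 6 mm above the origin (48.5 mm above the table when not pressed). The nests look alike and change places
- oval_seat (a point): centre of the top face of the oval blank's platen, on which the blank lies; moves with the platen; 42.5 mm above the table when up. Platen 78 x 78 mm over a fixed aluminium block 84 x 84 x 26 mm, bolted to the table
- oval_platen (a joint): how far the oval blank's platen is pressed down, m: 0 up, 0.008 at its hard stop; sprung, pressing takes about 1.5 N at first and about 5 N at the bottom; it comes back up by itself. A press counts from 0.003
- round_blank: the round medal blank: round, 46 mm diameter, 6 mm thick, plain brass, about 80 g, loose and flat on the platen of a sprung nest between four pins 3 mm tall. Origin at the centre of its underside, z up; its top face is 6 mm above the origin (48.5 mm above the table when not pressed). The nests look alike and change places
- round_seat (a point): centre of the top face of the round blank's platen, on which the blank lies; moves with the platen; 42.5 mm above the table when up. Platen 78 x 78 mm over a fixed aluminium block 84 x 84 x 26 mm, bolted to the table
- round_platen (a joint): how far the round blank's platen is pressed down, m: 0 up, 0.008 at its hard stop; sprung, pressing takes about 1.5 N at first and about 5 N at the bottom; it comes back up by itself. A press counts from 0.003
- square_blank: the square medal blank: square, 44 x 44 mm with slightly rounded edges, 6 mm thick, plain brass, about 80 g, loose and flat on the platen of a sprung nest between four pins 3 mm tall. Origin at the centre of its underside, z up; its top face is 6 mm above the origin (48.5 mm above the table when not pressed). The nests look alike and change places
- square_seat (a point): centre of the top face of the square blank's platen, on which the blank lies; moves with the platen; 42.5 mm above the table when up. Platen 78 x 78 mm over a fixed aluminium block 84 x 84 x 26 mm, bolted to the table
- square_platen (a joint): how far the square blank's platen is pressed down, m: 0 up, 0.008 at its hard stop; sprung, pressing takes about 1.5 N at first and about 5 N at the bottom; it comes back up by itself. A press counts from 0.003
- bar_key_top (a point): centre of the top face of the long bar key (start): 18 mm along the point's x by 52 mm along its y, plain white plastic on top of the control box (grey, 110 x 140 x 45 mm, bolted to the table; all three keys are the same white); its top stands 10 mm above the box's top, 55 mm above the table.
- bar_key (a joint): how far the bar key is pressed, m: 0 out (as at the start), 0.007 right in at its hard stop; it takes about 2.5 N all the way and stays in where it is left. It counts as pushed in from 0.004, and cannot be pulled out again
- square_key (a joint): how far the square key (22 x 22 mm) is pressed, m, 0 to 0.007; plain white plastic on top of the control box (grey, 110 x 140 x 45 mm, bolted to the table; all three keys are the same white); its top stands 10 mm above the box's top, 55 mm above the table. To be left alone
- round_key (a joint): how far the round key (22 mm diameter) is pressed, m, 0 to 0.007; plain white plastic on top of the control box (grey, 110 x 140 x 45 mm, bolted to the table; all three keys are the same white); its top stands 10 mm above the box's top, 55 mm above the table. To be left alone
- control_box: the control box, 110 mm along its x, 140 mm along its y, 45 mm high, bolted to the table; origin at the centre of its underside. The bar key's centre is at x -32, y 0 mm, the square key's at x +30, y +35, the round key's at x +30, y -35
- punch: bystander: upright steel hand punch, 20 mm diameter, 60 mm tall; origin at the centre of its underside. Not to be disturbed
- loupe: bystander: black eye loupe standing on the table, 36 mm diameter, 40 mm tall; origin at the centre of its underside. Not to be disturbed
- parallel: bystander: plain steel parallel block 20 x 60 x 30 mm high; origin at the centre of its underside. Not to be disturbed
- jar: bystander: small jar with a white cap, 54 mm diameter, 60 mm tall; origin at the centre of its underside. Not to be disturbed
- caliper: bystander: digital caliper lying flat, 150 mm long (its y axis), 15 mm high; origin under the middle of its beam. Not to be disturbed
- calculator: bystander: white desk calculator 90 x 140 x 20 mm; origin at the centre of its underside. Not to be disturbed

How it is judged:
On the way, in this order (a step that is already met when the one before it is completed fails the run):
1. the oval blank is pressed by the fingers, its platen at least 3 mm down, the other nests being up and the bar key still out (value of joint oval_platen above 0.003 m and contact force between the fingers and oval_blank above 0.3 N and value of joint each of round_platen, square_platen, bar_key below 0.0015 m), for 0.05 s.
2. the round blank is pressed by the fingers, its platen at least 3 mm down, the other nests being up and the bar key still out (value of joint round_platen above 0.003 m and contact force between the fingers and round_blank above 0.3 N and value of joint each of oval_platen, square_platen, bar_key below 0.0015 m), for 0.05 s.
3. the square blank is pressed by the fingers, its platen at least 3 mm down, the other nests being up and the bar key still out (value of joint square_platen above 0.003 m and contact force between the fingers and square_blank above 0.3 N and value of joint each of oval_platen, round_platen, bar_key below 0.0015 m), for 0.05 s.
4. the bar key is pushed in by the fingers, at least 4 mm, all nests being up (value of joint bar_key above 0.004 m and contact force between the fingers and bar_key above 0.3 N and value of joint each of oval_platen, round_platen, square_platen below 0.0015 m), for 0.05 s.
At the end, for the whole second after the job is handed in: The bar key is in (at least 4 mm), the nests are up and the other two keys out (within 1.5 mm), each blank lies flat and at rest in its own nest (within 4 mm of its centre, 3 mm in height, 0.1 rad of tilt), and no bystander has moved over 15 mm (value of joint each of oval_platen, round_platen, square_platen, square_key, round_key below 0.0015 m and value of joint bar_key above 0.004 m and horizontal distance between oval_blank and oval_seat below 0.004 m and z of oval_blank in the frame of oval_seat below 0.003 m and angle between each of oval_blank, round_blank, square_blank's own z axis and vertical below 0.1 rad and linear speed of each of oval_blank, round_blank, square_blank below 0.02 m/s and horizontal distance between round_blank and round_seat below 0.004 m and z of round_blank in the frame of round_seat below 0.003 m and horizontal distance between square_blank and square_seat below 0.004 m and z of square_blank in the frame of square_seat below 0.003 m and distance of each of punch, loupe, parallel, jar, caliper, calculator from where it was at the start of the episode below 0.015 m); the robot touches nothing.
It fails at once if a blank is lifted or carried off its platen (more than 5 mm) or shoved out from between its pins (more than 6 mm) (z of oval_blank in the frame of oval_seat above 0.005 m or z of round_blank in the frame of round_seat above 0.005 m or z of square_blank in the frame of square_seat above 0.005 m or horizontal distance between oval_blank and oval_seat above 0.006 m or horizontal distance between round_blank and round_seat above 0.006 m or horizontal distance between square_blank and square_seat above 0.006 m).
It fails at once if a blank or the control box (its keys included) is pressed with more than 20 N (contact force between the fingers and oval_blank above 20 N or contact force between the fingers and round_blank above 20 N or contact force between the fingers and square_blank above 20 N or contact force between the fingers and control_box above 20 N).
It fails at once if the square or the round key is pressed (more than 2 mm) (value of joint any of square_key, round_key above 0.002 m).
It fails at once if a bystander is moved more than 15 mm (distance of any of punch, loupe, parallel, jar, caliper, calculator from where it was at the start of the episode above 0.015 m).
It also fails if it takes over 59 s, if anything falls off the work surface, if the arm or the gripper's body presses on something with over 40 N, if the wrist force passes 120 N, or if a joint passes its speed limit or range.

## Working session

There is one attempt and no reset: what is moved stays moved. The work goes in short steps, Python scripts to look and compute and a tool call to move; the robot and the scene stay as the last step left them, time stands still between calls to the robot, and variables do not carry over. Pictures are saved under pics/ and viewed, at most 10 in all, crops included, and the job is handed in when it is done.

```bash
ls; mkdir -p pics
```

Run:
```python
from station import manip
import cv2,numpy as np
for n in ("top","scene"):
    cv2.imwrite(f"pics/{n}0.png",manip.snapshot(n))
    c=manip.camera_info(n); print(n,c)
s=manip.get_state(); print(s)
```

```text
pics
station.py
top {'K': array([[613.14873833,   0.        , 313.95719418],
       [  0.        , 613.14873833, 237.38808478],
       [  0.        ,   0.        ,   1.        ]]), 'D': array([-0.18072975,  0.        ,  0.        ,  0.        ,  0.        ]), 'origin': array([0.38526622, 0.03257647, 1.38047701]), 'attitude': array([[-0.00115481, -0.98874577,  0.14960103],
       [-0.9998404 , -0.00152546, -0.01780013],
       [ 0.01782802, -0.14959771, -0.98858621]])}
scene {'K': array([[599.95472342,   0.        , 317.07002636],
       [  0.        , 599.95472342, 239.62041026],
       [  0.        ,   0.        ,   1.        ]]), 'D': array([0.00409686, 0.        , 0.        , 0.        , 0.        ]), 'origin': array([1.14382793, 0.42476716, 0.93973378]), 'attitude': array([[-0.59611678,  0.62641544, -0.50224344],
       [ 0.80284867,  0.45814214, -0.38149678],
       [-0.00887659, -0.63064211, -0.77602302]])}
{'clock': 0.1, 'qpos': array([-1.40702168e+00,  5.32615517e-02,  1.61417854e+00,  1.22951110e-05,
        1.47601124e+00, -1.19013109e-01]), 'dq': array([ 3.67936905e-05, -1.42372180e-03, -1.96964151e-03, -1.39942605e-03,
        1.09727968e-03, -1.11431653e-03]), 'effort': array([ 1.81000596e-03, -3.94903886e+01, -3.71360528e+01,  5.57998465e-05,
        3.92550370e-03, -3.09730012e-05]), 'eef_pos': array([ 0.1742998 , -0.59962006,  0.23819106]), 'tcp_rot': array([[ 9.60281655e-01,  2.79032361e-01, -2.90968860e-04],
       [ 2.79032416e-01, -9.60279928e-01,  1.83580027e-03],
       [ 2.32836127e-04, -1.84407506e-03, -9.99998273e-01]]), 'contact_force': array([-0.61618142, -0.60824057,  0.56459989]), 'ft_torque': array([-0.00601033,  0.01064805, -0.03493125]), 'gripper_force': 0.0, 'finger_gap': 0.08524708786734835}
```

View pics/top0.png

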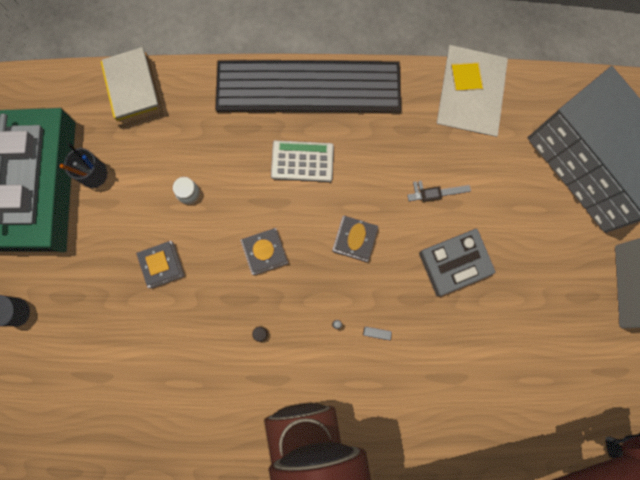

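View pics/scene0.png

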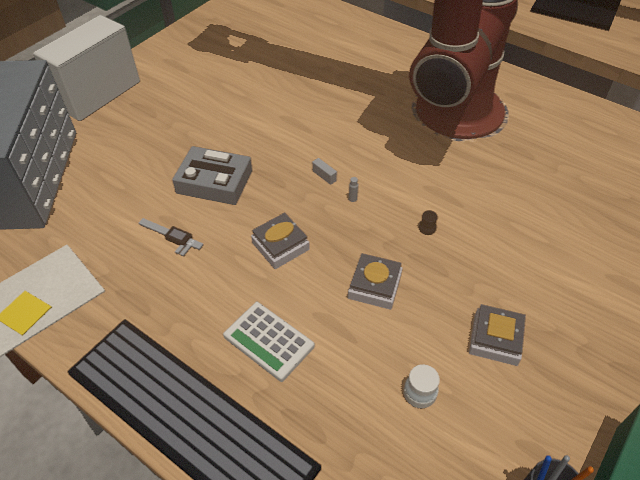

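The top view shows the oval at about (357,237), the round at (263,250), the square at (158,263) and the bar key at (466,274). In the scene view they are at (279,231), (377,272), (502,327) and (216,156).

Create h.py:
```python
import cv2,numpy as np
from station import manip
def ray(n,uv):
    c=manip.camera_info(n); p=cv2.undistortPoints(np.array([[uv]],float),c["K"],c["D"])[0,0]
    return np.array(c["origin"]),np.array(c["attitude"])@[p[0],p[1],1]
def onplane(n,uv,z):
    o,d=ray(n,uv); return o+d*(z-o[2])/d[2]
def blob(mask,uv,r=30):
    m=np.zeros_like(mask); x,y=uv; m[y-r:y+r,x-r:x+r]=mask[y-r:y+r,x-r:x+r]
    cs,_=cv2.findContours(m,cv2.RETR_EXTERNAL,cv2.CHAIN_APPROX_NONE)
    cs=[c for c in cs if cv2.contourArea(c)>40]
    return min(cs,key=lambda c:abs(cv2.pointPolygonTest(c,(float(x),float(y)),True)) if cv2.pointPolygonTest(c,(float(x),float(y)),False)<0 else -1)
```

Run:
```python
from h import *
P={"oval":((357,237),(279,231),.0485),"round":((263,250),(377,272),.0485),"square":((158,263),(502,327),.0485),"bar":((466,274),(216,156),.055)}
for i,n in enumerate(("top","scene")):
    im=cv2.imread(f"pics/{n}0.png"); hsv=cv2.cvtColor(im,cv2.COLOR_BGR2HSV)
    for k,v in P.items():
        m=cv2.inRange(hsv,(0,0,165),(180,60,255)) if k=="bar" else cv2.inRange(hsv,(15,170,110),(30,255,255))
        c=blob(m,v[i],22); M=cv2.moments(c); uv=(M['m10']/M['m00'],M['m01']/M['m00'])
        b=onplane(n,uv,v[2]); q=np.array([onplane(n,p[0],v[2])[:2] for p in c])*1000
        r=cv2.minAreaRect(q.astype(np.float32))
        print(n,k,np.round(uv,1),cv2.contourArea(c),b.round(4),np.round(r[0],1),np.round(r[1],1),round(r[2],1))
```

```text
top oval [356.2 236.4] 268.0 [ 0.5893 -0.0845  0.0485] [589.7 -84.3] [31.3 57.3] 71.0
top round [262.9 249.4] 267.0 [0.5601 0.1205 0.0485] [559.9 120.3] [42.  39.5] 0.5
top square [156.8 262.6] 297.5 [0.5301 0.3546 0.0485] [530.1 354.6] [40.5 40.8] 19.9
top bar [465.2 274. ] 132.5 [ 0.5047 -0.3245  0.055 ] [ 504.9 -324.9] [15.9 49.9] 20.9Traceback (most recent call last):
  File "<stdin>", line 7, in <module>
  File "h.py", line 12, in blob
    return min(cs,key=lambda c:abs(cv2.pointPolygonTest(c,(float(x),float(y)),True)) if cv2.pointPolygonTest(c,(float(x),float(y)),False)<0 else -1)
ValueError: min() iterable argument is empty
```

Units first: shifts go in shares of 50 mm and turns go in shares of 2 rad. So 0.034 m is 0.68, -0.024 m is -0.48.

>>> {"name": "run_rows", "arguments": {"motion": [[0, 0.68, -0.48, 0, 0, 0, 0], [0, 0.68, -0.48, 0, 0, 0, 0], [0, 0.68, -0.48, 0, 0, 0, 0], [0, 0.68, -0.48, 0, 0, 0, 0], [0, 0.68, -0.48, 0, 0, 0, 0], [0, 0.68, -0.48, 0, 0, 0, 0], [0, 0.68, -0.48, 0, 0, 0, 0], [0, 0.68, -0.48, 0, 0, 0, 0], [0, 0.68, -0.48, 0, 0, 0, 0], [0, 0.68, -0.48, 0, 0, 0, 0], [0, 0.68, -0.48, 0, 0, 0, 0], [0, 0.68, -0.48, 0, 0, 0, 0]], "force": 20}}

```text
clock: 1.3
eef_pos: [0.4864, -0.2081, 0.2389]
tcp_rot: [[0.96, 0.279, -0.0], [0.279, -0.96, 0.0], [-0.0, -0.0, -1.0]]
contact_force: [-0.0, -0.6, -0.7]
finger_gap: 0.0001
gripper_force: 0.0
```

Create d.py:
```python
import sys
from station import manip
import numpy as np
T={"oval":(.5895,-.0844),"round":(.560,.1204),"square":(.5301,.3546),"bar":(.5048,-.3247)}
s=manip.get_state();R=np.array(s["tcp_rot"]);p=np.array(s["eef_pos"])
t=np.array([*T[sys.argv[1]],float(sys.argv[2])])
print(s["clock"],"pos",p.round(4),"z",R[:,2].round(4),"delta tool",(R.T@(t-p)).round(4),"F",np.round(s["contact_force"],2),s["finger_gap"])
```

```bash
python3 d.py oval 0.1
```

```text
1.3 pos [ 0.4864 -0.2081  0.2389] z [-5.e-04  2.e-04 -1.e+00] delta tool [ 0.1336 -0.0899  0.1388] F [-0.01 -0.55 -0.67] 9.002417390082476e-05
```

Converted, 0.034 m is 0.68, 0.033 m is 0.66.

>>> {"name": "run_rows", "arguments": {"motion": [[0, 0.66, -0.45, 0.4, 0, 0, 0], [0, 0.66, -0.45, 0.6, 0, 0, 0], [0, 0.68, -0.45, 0.6, 0, 0, 0], [0, 0.68, -0.45, 0.6, 0, 0, 0], [0, 0, 0, 0.6, 0, 0, 0], [0, 0, 0, 0.48, 0, 0, 0], [0, 0, 0, 0, 0, 0, 0], [0, 0, 0, 0, 0, 0, 0]]}}

```text
clock: 2.1
eef_pos: [0.5883, -0.0867, 0.0757]
tcp_rot: [[0.96, 0.279, -0.001], [0.279, -0.96, 0.0], [-0.001, -0.001, -1.0]]
contact_force: [-0.5, 0.4, 0.1]
finger_gap: -0.0001
gripper_force: 0.0
```

```bash
python3 d.py oval 0.0565; python3 -c "
from h import *
cv2.imwrite('pics/scene1.png',cv2.resize(manip.snapshot('scene')[150:350,180:440],None,fx=3,fy=3))"
```

```text
2.1 pos [ 0.5883 -0.0867  0.0757] z [-1.3e-03  4.0e-04 -1.0e+00] delta tool [ 0.0018 -0.0018  0.0192] F [-0.53  0.44  0.13] -8.372499248901195e-05
```

View pics/scene1.png

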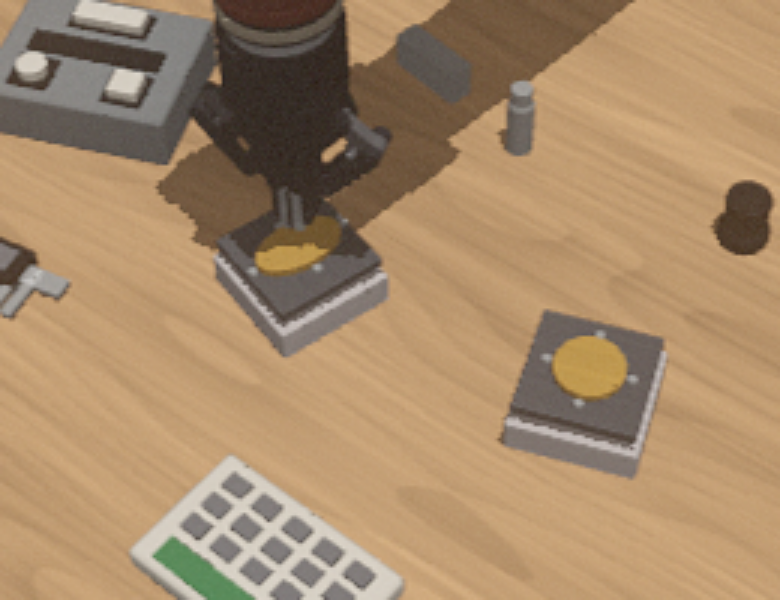

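The crop shows the shut fingers right above the oval blank, whose visible part lies around (295,245). Next I correct about 2 mm sideways and press.

Converted, 0.006 m is 0.12, 0.003 m is 0.06.

>>> {"name": "run_rows", "arguments": {"motion": [[0, 0.04, -0.04, 0.12, 0, 0, 0], [0, 0, 0, 0.12, 0, 0, 0], [0, 0, 0, 0.06, 0, 0, 0], [0, 0, 0, 0.04, 0, 0, 0], [0, 0, 0, 0.04, 0, 0, 0], [0, 0, 0, 0.04, 0, 0, 0], [0, 0, 0, 0, 0, 0, 0], [0, 0, 0, 0, 0, 0, 0]]}}

```text
clock: 2.95
eef_pos: [0.5901, -0.0842, 0.0553]
tcp_rot: [[0.96, 0.279, -0.0], [0.279, -0.96, -0.0], [-0.0, 0.0, -1.0]]
contact_force: [-1.3, 0.2, 1.4]
finger_gap: -0.0
gripper_force: 1.1
```

```bash
python3 d.py oval 0.0515
```

```text
2.95 pos [ 0.5901 -0.0842  0.0553] z [-1.e-04 -1.e-04 -1.e+00] delta tool [-0.0007 -0.      0.0038] F [-1.29  0.21  1.39] -3.5004288364163886e-05
```

Contact is at TCP z of about 0.056. Pressing 4.5 mm further.

Converted, 0.002 m is 0.04, 0.0015 m is 0.03.

>>> {"name": "run_rows", "arguments": {"motion": [[0, 0, 0, 0.04, 0, 0, 0], [0, 0, 0, 0.03, 0, 0, 0], [0, 0, 0, 0.02, 0, 0, 0], [0, 0, 0, 0, 0, 0, 0], [0, 0, 0, 0, 0, 0, 0]]}}

```text
clock: 3.45
eef_pos: [0.5904, -0.0843, 0.0508]
tcp_rot: [[0.96, 0.279, 0.001], [0.279, -0.96, -0.0], [0.0, 0.0, -1.0]]
contact_force: [-1.2, 0.1, 2.9]
finger_gap: 0.0001
gripper_force: 2.0
```

```bash
python3 d.py oval 0.0515
```

```text
3.45 pos [ 0.5904 -0.0843  0.0508] z [ 5.e-04 -1.e-04 -1.e+00] delta tool [-0.0009 -0.0001 -0.0007] F [-1.25  0.09  2.93] 0.00010314792987711036
```

Converted, 0.001 m is 0.02.

>>> {"name": "run_rows", "arguments": {"motion": [[0, 0, 0, 0.02, 0, 0, 0], [0, 0, 0, 0, 0, 0, 0], [0, 0, 0, 0, 0, 0, 0]]}}

```text
clock: 3.75
eef_pos: [0.5903, -0.0843, 0.0497]
tcp_rot: [[0.96, 0.279, 0.0], [0.279, -0.96, -0.0], [0.0, 0.0, -1.0]]
contact_force: [-1.1, -0.7, 4.9]
finger_gap: -0.0001
gripper_force: 2.2
```

```bash
python3 d.py oval 0.0515; python3 -c "
from h import *
cv2.imwrite('pics/scene2.png',cv2.resize(manip.snapshot('scene')[190:290,220:350],None,fx=6,fy=6))"
```

```text
3.75 pos [ 0.5903 -0.0843  0.0497] z [ 5.e-04 -2.e-04 -1.e+00] delta tool [-0.0008 -0.0001 -0.0018] F [-1.07 -0.75  4.94] -0.00012908191829470896
```

View pics/scene2.png

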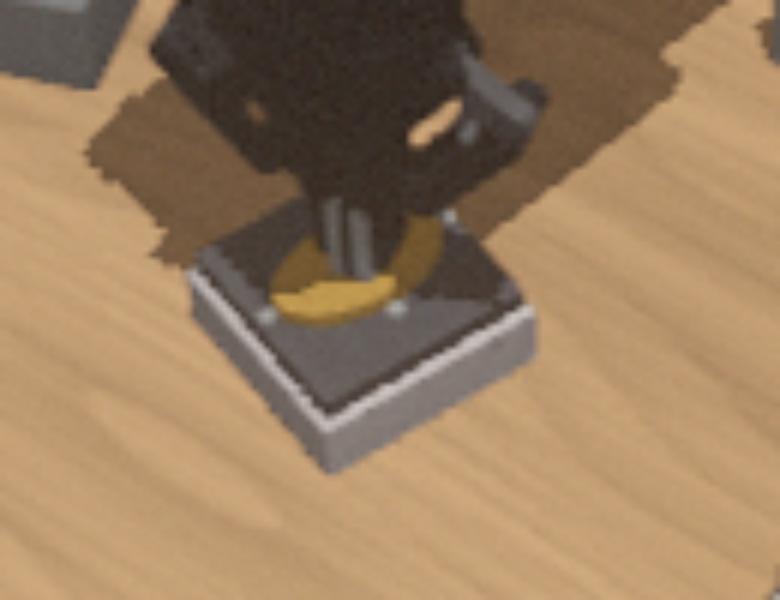

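The crop shows the fingertips at (350,275) on the oval, with its platen sunk nearly to the block and the pale gap gone. Now I lift and move over the round blank.

Converted, -0.0295 m is -0.59, 0.004 m is 0.08.

>>> {"name": "run_rows", "arguments": {"motion": [[0, 0, 0, -0.1, 0, 0, 0], [0, 0, 0, -0.2, 0, 0, 0], [0, 0, 0, -0.4, 0, 0, 0], [0, 0.08, -0.59, 0, 0, 0, 0], [0, 0.08, -0.59, 0, 0, 0, 0], [0, 0.08, -0.59, 0, 0, 0, 0], [0, 0.08, -0.59, 0, 0, 0, 0], [0, 0.08, -0.58, 0, 0, 0, 0], [0, 0.08, -0.58, 0, 0, 0, 0], [0, 0.08, -0.58, 0, 0, 0, 0], [0, 0, 0, 0, 0, 0, 0]]}}

```text
clock: 4.9
eef_pos: [0.5587, 0.1233, 0.0845]
tcp_rot: [[0.959, 0.283, -0.001], [0.283, -0.959, 0.001], [-0.001, -0.001, -1.0]]
contact_force: [-0.4, -0.9, 0.4]
finger_gap: -0.0001
gripper_force: 0.0
```

```bash
python3 d.py round 0.0565
```

```text
4.9 pos [0.5587 0.1233 0.0845] z [-0.001  0.001 -1.   ] delta tool [0.0005 0.0031 0.028 ] F [-0.36 -0.88  0.44] -8.816910777397971e-05
```

Converted, 0.01 m is 0.2.

>>> {"name": "run_rows", "arguments": {"motion": [[0, 0, 0, 0.2, 0, 0, 0], [0, 0, 0, 0.2, 0, 0, 0], [0, 0, 0, 0, 0, 0, 0], [0, 0, 0, 0, 0, 0, 0]]}}

```text
clock: 5.3
eef_pos: [0.5593, 0.1195, 0.0635]
tcp_rot: [[0.961, 0.278, -0.002], [0.278, -0.961, -0.0], [-0.002, -0.0, -1.0]]
contact_force: [-0.3, 0.3, 0.2]
finger_gap: 0.0002
gripper_force: 0.0
```

```bash
python3 d.py round 0.0565
```

```text
5.3 pos [0.5593 0.1195 0.0635] z [-1.9e-03 -2.0e-04 -1.0e+00] delta tool [ 0.0009 -0.0006  0.007 ] F [-0.31  0.31  0.22] 0.00016254416921673262
```

Well centred. Now pressing the round blank from z 0.0635 to about 0.0498.

Converted, 0.004 m is 0.08, 0.002 m is 0.04.

>>> {"name": "run_rows", "arguments": {"motion": [[0, 0.02, -0.01, 0.08, 0, 0, 0], [0, 0, 0, 0.04, 0, 0, 0], [0, 0, 0, 0.04, 0, 0, 0], [0, 0, 0, 0.04, 0, 0, 0], [0, 0, 0, 0.04, 0, 0, 0], [0, 0, 0, 0.03, 0, 0, 0], [0, 0, 0, 0, 0, 0, 0], [0, 0, 0, 0, 0, 0, 0], [0, 0, 0, 0, 0, 0, 0]]}}

```text
clock: 6.2
eef_pos: [0.5608, 0.1211, 0.0512]
tcp_rot: [[0.96, 0.279, 0.0], [0.279, -0.96, -0.0], [0.0, 0.0, -1.0]]
contact_force: [-0.3, -1.4, 3.1]
finger_gap: -0.0003
gripper_force: 1.7
```

```bash
python3 d.py round 0.0497; python3 -c "
from h import *
cv2.imwrite('pics/scene3.png',cv2.resize(manip.snapshot('scene')[220:320,310:440],None,fx=6,fy=6))"
```

```text
6.2 pos [0.5608 0.1211 0.0512] z [ 3.e-04 -2.e-04 -1.e+00] delta tool [-0.0009  0.0005  0.0015] F [-0.26 -1.4   3.09] -0.0002658518562054698
```

View pics/scene3.png

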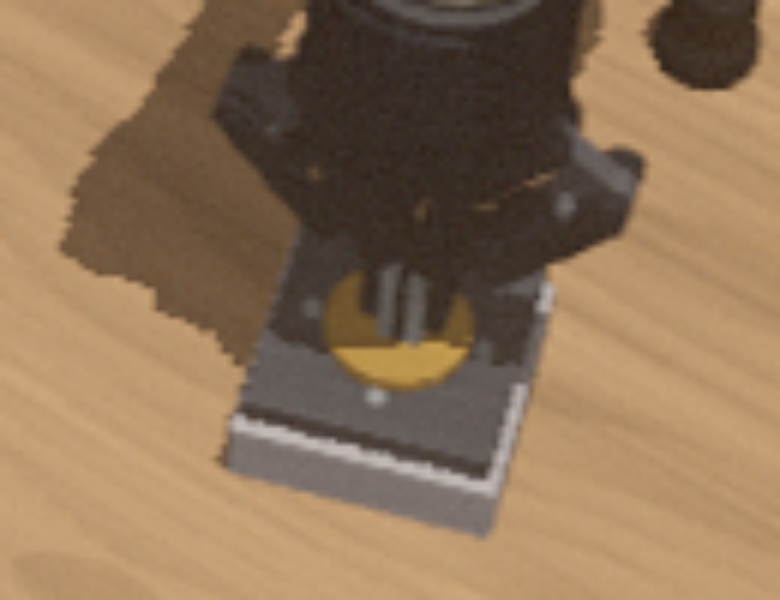

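The round blank, at (400,330), is pressed and its platen has sunk. I'll go 1.5 mm further, then lift and move to the square blank.

Converted, 0.0015 m is 0.03.

>>> {"name": "run_rows", "arguments": {"motion": [[0, 0, 0, 0.03, 0, 0, 0], [0, 0, 0, 0, 0, 0, 0], [0, 0, 0, 0, 0, 0, 0]]}}

```text
clock: 6.55
eef_pos: [0.5608, 0.1212, 0.0497]
tcp_rot: [[0.96, 0.279, 0.0], [0.279, -0.96, -0.0], [0.0, 0.0, -1.0]]
contact_force: [-0.5, -2.5, 4.2]
finger_gap: 0.0
gripper_force: 2.0
```

```bash
python3 d.py round 0.0497
```

```text
6.55 pos [0.5608 0.1212 0.0497] z [ 5.e-04 -1.e-04 -1.e+00] delta tool [-0.001   0.0005 -0.    ] F [-0.45 -2.53  4.18] 1.859211879879681e-05
```

>>> {"name": "run_rows", "arguments": {"motion": [[0, 0, 0, -0.1, 0, 0, 0], [0, 0, 0, -0.2, 0, 0, 0], [0, 0, 0, -0.4, 0, 0, 0], [0, 0.09, -0.58, 0, 0, 0, 0], [0, 0.09, -0.58, 0, 0, 0, 0], [0, 0.09, -0.58, 0, 0, 0, 0], [0, 0.09, -0.58, 0, 0, 0, 0], [0, 0.09, -0.58, 0, 0, 0, 0], [0, 0.09, -0.58, 0, 0, 0, 0], [0, 0.09, -0.58, 0, 0, 0, 0], [0, 0.09, -0.58, 0, 0, 0, 0], [0, 0, 0, 0, 0, 0, 0]]}}

```text
clock: 7.75
eef_pos: [0.5294, 0.3572, 0.085]
tcp_rot: [[0.959, 0.282, -0.0], [0.282, -0.959, 0.002], [0.0, -0.002, -1.0]]
contact_force: [0.4, -1.1, -0.5]
finger_gap: 0.0
gripper_force: 0.0
```

```bash
python3 d.py square 0.0565
```

```text
7.75 pos [0.5294 0.3572 0.085 ] z [-1.0e-04  1.6e-03 -1.0e+00] delta tool [-0.0001  0.0027  0.0285] F [ 0.37 -1.12 -0.48] 1.3224869135769694e-05
```

Converted, 0.01 m is 0.2.

>>> {"name": "run_rows", "arguments": {"motion": [[0, 0, 0, 0.2, 0, 0, 0], [0, 0, 0, 0.2, 0, 0, 0], [0, 0, 0, 0, 0, 0, 0], [0, 0, 0, 0, 0, 0, 0]]}}

```text
clock: 8.15
eef_pos: [0.5301, 0.3529, 0.0634]
tcp_rot: [[0.961, 0.278, -0.002], [0.278, -0.961, -0.001], [-0.002, 0.0, -1.0]]
contact_force: [-0.2, 0.5, 0.2]
finger_gap: 0.0
gripper_force: 0.0
```

```bash
python3 d.py square 0.0565
```

```text
8.15 pos [0.5301 0.3529 0.0634] z [-1.8e-03 -9.0e-04 -1.0e+00] delta tool [ 0.0005 -0.0016  0.0069] F [-0.18  0.49  0.15] 2.7086362793368712e-05
```

Converted, 0.004 m is 0.08, 0.002 m is 0.04.

>>> {"name": "run_rows", "arguments": {"motion": [[0, 0, 0, 0.08, 0, 0, 0], [0, 0, 0, 0.04, 0, 0, 0], [0, 0, 0, 0.04, 0, 0, 0], [0, 0, 0, 0.04, 0, 0, 0], [0, 0, 0, 0.04, 0, 0, 0], [0, 0, 0, 0.03, 0, 0, 0], [0, 0, 0, 0.03, 0, 0, 0], [0, 0, 0, 0, 0, 0, 0], [0, 0, 0, 0, 0, 0, 0]]}}

```text
clock: 9.05
eef_pos: [0.5306, 0.354, 0.0498]
tcp_rot: [[0.96, 0.279, 0.0], [0.279, -0.96, -0.0], [0.0, 0.0, -1.0]]
contact_force: [-1.1, -2.1, 4.1]
finger_gap: 0.0002
gripper_force: 2.2
```

```bash
python3 d.py square 0.0497; python3 -c "
from h import *
cv2.imwrite('pics/scene4.png',cv2.resize(manip.snapshot('scene')[275:375,440:570],None,fx=6,fy=6))"
```

```text
9.05 pos [0.5306 0.354  0.0498] z [ 3.e-04 -2.e-04 -1.e+00] delta tool [-0.0003 -0.0008  0.0001] F [-1.12 -2.09  4.06] 0.0001588693025597669
```

View pics/scene4.png

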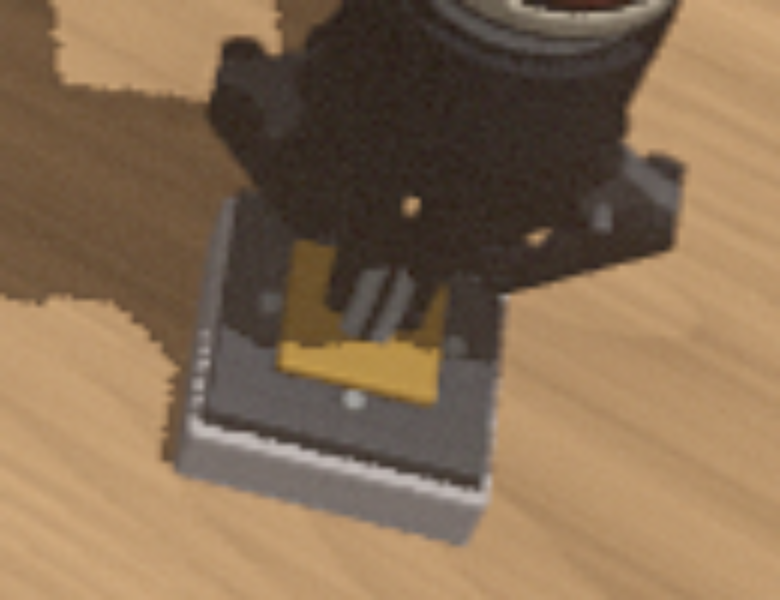

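The square's platen has sunk, with the square blank at (365,320) under the fingertips. Lifting high and travelling to the bar key.

Converted, 0.0403 m is 0.806, -0.0134 m is -0.268.

>>> {"name": "run_rows", "arguments": {"motion": [[0, 0, 0, -0.1, 0, 0, 0], [0, 0, 0, -0.3, 0, 0, 0], [0, 0, 0, -0.8, 0, 0, 0], [0, -0.268, 0.806, 0, 0, 0, 0], [0, -0.268, 0.806, 0, 0, 0, 0], [0, -0.268, 0.806, 0, 0, 0, 0], [0, -0.268, 0.806, 0, 0, 0, 0], [0, -0.268, 0.806, 0, 0, 0, 0], [0, -0.268, 0.806, 0, 0, 0, 0], [0, -0.268, 0.806, 0, 0, 0, 0], [0, -0.268, 0.806, 0, 0, 0, 0]]}}

```text
clock: 10.2
eef_pos: [0.5174, 0.0133, 0.1105]
tcp_rot: [[0.96, 0.279, 0.002], [0.279, -0.96, 0.001], [0.002, -0.0, -1.0]]
contact_force: [-0.1, 0.3, 0.1]
finger_gap: 0.0002
gripper_force: 0.0
```

>>> {"name": "run_rows", "arguments": {"motion": [[0, -0.268, 0.806, 0, 0, 0, 0], [0, -0.268, 0.806, 0, 0, 0, 0], [0, -0.268, 0.806, 0, 0, 0, 0], [0, -0.268, 0.806, 0, 0, 0, 0], [0, -0.268, 0.806, 0, 0, 0, 0], [0, -0.268, 0.806, 0, 0, 0, 0], [0, -0.268, 0.806, 0, 0, 0, 0], [0, -0.268, 0.806, 0, 0, 0, 0], [0, 0, 0, 0, 0, 0, 0], [0, 0, 0, 0, 0, 0, 0], [0, 0, 0, 0, 0, 0, 0]]}}

```text
clock: 11.3
eef_pos: [0.5046, -0.3239, 0.1096]
tcp_rot: [[0.96, 0.28, 0.0], [0.28, -0.96, 0.001], [0.0, -0.001, -1.0]]
contact_force: [0.4, -0.0, -0.2]
finger_gap: 0.0002
gripper_force: 0.0
```

```bash
python3 d.py bar 0.063
```

```text
11.3 pos [ 0.5046 -0.3239  0.1096] z [ 1.e-04  7.e-04 -1.e+00] delta tool [-0.      0.0008  0.0466] F [ 0.4  -0.01 -0.21] 0.00015683862014772442
```

Converted, 0.02 m is 0.4, 0.015 m is 0.3.

>>> {"name": "run_rows", "arguments": {"motion": [[0, 0, 0, 0.4, 0, 0, 0], [0, 0, 0, 0.3, 0, 0, 0], [0, 0, 0, 0.1, 0, 0, 0], [0, 0, 0, 0, 0, 0, 0], [0, 0, 0, 0, 0, 0, 0]]}}

```text
clock: 11.8
eef_pos: [0.5047, -0.3247, 0.0698]
tcp_rot: [[0.96, 0.28, 0.0], [0.28, -0.96, -0.0], [0.0, 0.0, -1.0]]
contact_force: [0.2, -0.0, 0.8]
finger_gap: -0.0001
gripper_force: 0.0
```

```bash
python3 d.py bar 0.063; python3 -c "
from h import *
cv2.imwrite('pics/scene5.png',cv2.resize(manip.snapshot('scene')[120:220,150:280],None,fx=6,fy=6))"
```

```text
11.8 pos [ 0.5047 -0.3247  0.0698] z [ 2.e-04 -1.e-04 -1.e+00] delta tool [ 0.0001 -0.      0.0068] F [ 0.17 -0.04  0.75] -7.948668335812873e-05
```

View pics/scene5.png

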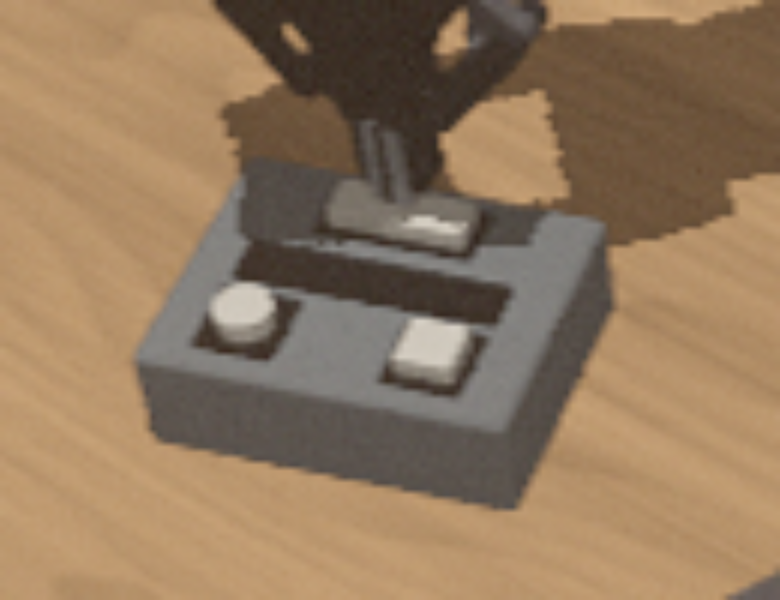

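The fingertips are just above the bar key at (400,200). The round key at (243,312) and the square key at (432,350) are clear. Pressing.

Converted, 0.004 m is 0.08, 0.002 m is 0.04.

>>> {"name": "run_rows", "arguments": {"motion": [[0, 0, 0, 0.08, 0, 0, 0], [0, 0, 0, 0.04, 0, 0, 0], [0, 0, 0, 0.04, 0, 0, 0], [0, 0, 0, 0.04, 0, 0, 0], [0, 0, 0, 0.04, 0, 0, 0], [0, 0, 0, 0.02, 0, 0, 0], [0, 0, 0, 0, 0, 0, 0], [0, 0, 0, 0, 0, 0, 0]]}}

```text
clock: 12.65
eef_pos: [0.5046, -0.3251, 0.0565]
tcp_rot: [[0.96, 0.279, 0.0], [0.279, -0.96, -0.0], [0.0, 0.0, -1.0]]
contact_force: [0.7, -0.7, 0.6]
finger_gap: 0.0001
gripper_force: 0.4
```

```bash
python3 d.py bar 0.056
```

```text
12.65 pos [ 0.5046 -0.3251  0.0565] z [ 3.e-04 -3.e-04 -1.e+00] delta tool [ 0.0003 -0.0003  0.0005] F [ 0.66 -0.67  0.59] 0.00011257664399159473
```

Converted, 0.0005 m is 0.01.

>>> {"name": "run_rows", "arguments": {"motion": [[0, 0, 0, 0.01, 0, 0, 0], [0, 0, 0, 0.01, 0, 0, 0], [0, 0, 0, 0, 0, 0, 0]]}}

```text
clock: 12.95
eef_pos: [0.5046, -0.3251, 0.056]
tcp_rot: [[0.96, 0.279, 0.0], [0.279, -0.96, -0.0], [0.0, 0.0, -1.0]]
contact_force: [-1.1, 0.9, 4.5]
finger_gap: 0.0001
gripper_force: 2.4
```

```bash
python3 d.py bar 0.056
```

```text
12.95 pos [ 0.5046 -0.3251  0.056 ] z [ 1.e-04 -2.e-04 -1.e+00] delta tool [ 0.0003 -0.0003  0.    ] F [-1.1   0.91  4.48] 0.00013318842712256002
```

Force rises to 4.5 N and motion stops at the 7 mm hard stop. Lifting off and looking.

Converted, -0.045 m is -0.9, -0.04 m is -0.8.

>>> {"name": "run_rows", "arguments": {"motion": [[0, 0, 0, -0.1, 0, 0, 0], [0, 0, 0, -0.3, 0, 0, 0], [0, 0, 0, -0.8, 0, 0, 0], [0, 0, 0, -0.9, 0, 0, 0], [0, 0, 0, -0.9, 0, 0, 0], [0, 0, 0, 0, 0, 0, 0], [0, 0, 0, 0, 0, 0, 0], [0, 0, 0, 0, 0, 0, 0]]}}

```text
clock: 13.75
eef_pos: [0.5039, -0.3244, 0.2045]
tcp_rot: [[0.96, 0.279, -0.001], [0.279, -0.96, 0.001], [-0.001, -0.002, -1.0]]
contact_force: [0.7, -1.2, -0.9]
finger_gap: -0.0003
gripper_force: 0.0
```

```bash
python3 -c "
from h import *
cv2.imwrite('pics/scene6.png',manip.snapshot('scene'))"
```

```text
(no output)
```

View pics/scene6.png

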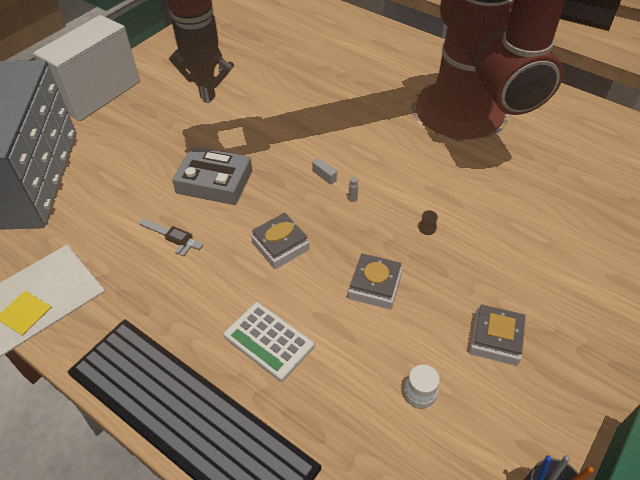

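The bar key at (216,157) is in. The blanks at (279,231), (377,272) and (502,327) lie in raised nests, and nothing else has moved.

```bash
python3 -c "
from station import manip
print(manip.sign_off())"
```

```text
the job is handed in; nothing more can be done
None
```

I pressed the oval, round and square blanks in order and each nest came back up, then pushed the bar key fully in and handed the job in at about 14 s; the final picture showed nothing else moved, but no verdict was returned.

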